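# Rotate racket heads through the cooling rack and show a seam to the lamp

## Task

Move the freshly welded racket head from its single stand into the free middle slot of the three-slot cooling rack, pushed fully home and roughly centred along the slot, and let go of it. Then draw the other head of that same large size out of the rack and hold it up well clear of everything, its foot edge and its neck both at least 10 cm above the bench, with its flat face tipped about halfway (45 degrees) between upright and lying flat, so that the lamp overhead shows the weld seam. Finish while still holding it there, still; leave the small head and the other things on the bench alone.

Things in the scene. Friction and masses are not known exactly. Their poses are not given: they have to be found in the camera images.
- rack: Fixed wooden rack, board 210 (x) x 130 (y) x 12 mm, three slots along its y at x = -70, 0, +70 mm. Slot: 13 mm wide, 110 long, open-ended, floor 12 mm and straight walls up to 57 mm above the bench, flared metal lips to 70 mm (mouth 30 mm). The middle slot starts empty; the outer ones hold head_cooled and head_small, either way round. Origin: centre of underside, z up.
- free_slot (a point): Centre of the floor of the rack's middle slot, 12 mm above the bench; axes as the rack's. A head is seated when its origin is here.
- stand: Fixed single-slot wooden stand, board 90 mm (x) by 130 mm (y), with one slot at its centre of the same size and height as the rack's. Origin: centre of its underside; the slot runs along its y.
- head_fresh: Loose red mesh racket head, upright in the stand: flat frame 10 mm thick, 140 wide, 150 tall, on a flat foot edge 80 mm long; on top a neck tab 24 mm wide, 10 thick, from 150 to 191 mm above the foot. About 90 g. Origin: middle of the foot edge; x: normal of the flat face, y: along the width, z: foot to neck. May lean up to 5 degrees in its slot.
- head_cooled: Second head, same shape, size and axes as head_fresh, upright in one of the outer slots of the rack (the larger of the two heads there), neck up: the one to be drawn and held.
- cooled_neck (a point): Centre of the neck stub of head_cooled, 172 mm above its foot; axes as the head's.
- head_small: Smaller head, 104 mm wide, its frame 112 mm tall, neck stub up to 153 mm above the foot, in the other outer slot of the rack; to be left alone. Origin: middle of the foot edge, axes as the others.
- tape: Bystander: open cardboard tape core lying flat, its hole facing up, 90 mm across and 40 mm tall, near the far side of the work; origin at the centre of its underside.
- screwdriver: Bystander: screwdriver lying on the bench to the left.
Not all that is in view belongs to the job. What is shaped like the head_fresh but turquoise or yellow is not meant.

How it is judged:
By the outcome, as a careful person would: the job done as asked, in the order asked, and still so for the second after the job is handed in, while the arm keeps its last pose, push and grip.
It also fails if it takes over 61 s, if anything falls off the work surface, if the arm or the gripper's body presses on something with over 40 N, if the wrist force passes 120 N, or if a joint passes its speed limit or range.

## Robot

A 6-joint arm with a two-finger parallel gripper is mounted at the origin on the work surface. World frame = base frame: x ahead of the robot, y to its left, z up, the work surface at z = 0. Lengths are in mm, angles in degrees, forces in N, time in s.
With the tool pointing down it reaches from about 350 to 850 mm from the base axis. Payload 8.1 kg.
Tool frame: the origin (TCP) lies midway between the tips of the shut fingers; the grasp point (between the pads) lies 19 mm behind it (hold_point_z is the distance from the TCP to the grasp point, in mm); z points along the fingers, y is the direction in which the jaws open and shut (so a half turn about z gives the same grasp; the last joint's range is limited). The gripper opens to 85 mm and grips with 20 to 120 N. Pads are 22 mm wide; open, the fingers measure 114 mm over their backs; the gripper's body (76 mm by 85 mm) begins 54 mm behind the grasp point. The pads swing forward as they close: fully open they stand 13 mm farther back than shut.
Start: joints at [69.821, 7.471, 85.268, -0, 87.261, -4.893], TCP at [158.165, 578.782, 231.292] pointing down, gripper open.
Joint ranges: [-169.43, 169.43], [-51.17, 129.36], [1.28, 143.12], [-76.62, 256.62], [0, 156.53], [-152.29, 152.29]. Speed limits (degrees/s): [136.94, 136.94, 159.86, 180, 180, 180].

## Interface

Orientations are given as [roll, pitch, yaw] about the fixed x, y, z axes, in that order (R = Rz(yaw) Ry(pitch) Rx(roll)).
In Python, from bench import sense, snapshot, camera_params, hand_in, hold_point_z gives the robot as it stands.
- The arm moves only by the tool servo_tool, never from a script. Its argument "motion" is a list of rows, each a list of 7 numbers: the finger opening in mm, from 0 to 85.4, then the shift along the tool's x, y, z in mm, then the turn, a rotation vector about the tool's x, y, z in rad. A call has 1 to 10 rows; each row shifts and turns the pose as measured when the row begins, along the tool's axes as they then stand; what a row does not reach is not made up. A row lasts 1/10 s, in which the tool goes at most 50 mm and 8.59 degrees, less where a joint would pass 70% of its speed; a pose out of reach is approached as far as the arm can. A call with a gripper value outside its range is refused whole. The fingers move at their own pace and stop on an object; "force" is the grip in N (left out, the last holds). Time passes only in rows, so rows that do not move let the fingers close. It gives the time, the measured TCP pose, the force and the opening at its end, in the units of the state.
- sense(): the state, without advancing time (a new reading comes with each control period).
- snapshot(name): name is "scene" or "top"; returns the picture (420x560x3 uint8, blue, green, red); there is no depth.
- camera_params(name): a dict with "fx", "fy", "cx", "cy" (pixels), "D" ([k1, k2, p1, p2, k3] as OpenCV has them; the pictures are not rectified), "R" (3x3) and "t" (3): a world point X has camera coordinates R X + t. Camera axes: x right, y down, z forward; pixel columns grow to the right and rows downward; lengths in mm; the calibration is good to about 2 mm. A picture is of the moment at which its call begins. camera_params takes no time and is no camera call.
- hand_in(): hands the job in, once; it reports no verdict.
The state is a dict: "time": time; "joint_pos": joint angles; "qd": joint speeds; "joint_efforts": joint torques, N m; "tool_pos": TCP position; "tcp_rot": TCP orientation; "ft_force": force on the tool from outside, world axes, zero at the start; "wrist_torque": the same for the moment, N m; "finger_gap": finger opening in mm.
Only numpy, scipy, OpenCV 4.12 (cv2) and the standard library are available. Lean on these libraries where they do the work, as an engineer would, in place of code of your own. Each camera call takes 0.05 s, during which the arm holds its last target. There are 200 camera calls.

## Working session

There is one attempt and no reset: what is moved stays moved. The work goes in short steps, Python scripts to look and compute and a tool call to move; the robot and the scene stay as the last step left them, time stands still between calls to the robot, and variables do not carry over. Pictures are saved under pics/ and viewed, about 8 in all and at most 12, crops included, and the job is handed in when it is done.

Besides the shell and the picture viewer there is one more tool, called after "Emit:" by a JSON object that holds its "api" and its "payload". servo_tool: Moves the arm, as the interface text tells. Its arguments: {"type":"object","properties":{"motion":{"type":"array"},"force":{"type":"number"}},"required":["motion"]}

```bash
ls; mkdir -p pics; python3 - <<'E'
from bench import *
import cv2
print(sense(),hold_point_z)
for n in("scene","top"):
    cv2.imwrite(f"pics/{n}0.png",snapshot(n)); print(n,camera_params(n))
E
```

```text
pics
{'time': 0.0, 'joint_pos': array([ 6.98211842e+01,  7.51684880e+00,  8.53296252e+01,  1.15659659e-03,
        8.72598017e+01, -4.89314587e+00]), 'qd': array([ 0.10110963,  0.02239054, -0.09713401, -0.01884961,  0.05374194,
       -0.03659224]), 'joint_efforts': array([ 2.78989082e-04, -5.69380045e+01, -5.00567901e+01, -4.11064650e-05,
        1.39588426e-02,  8.96554894e-06]), 'tool_pos': array([157.96344683, 578.27053546, 230.22295136]), 'tcp_rot': array([-1.79894210e+02, -1.02160349e-02,  1.64714264e+02]), 'ft_force': array([-0.99369918,  0.25618908, -0.30109181]), 'wrist_torque': array([ 0.02895117, -0.00688412, -0.01538322]), 'finger_gap': 85.09596944909556} 18.700000000000003
scene {'fx': 435.0041448766343, 'fy': 435.0041448766343, 'cx': 277.44664195814977, 'cy': 209.17377640744053, 'D': array([-0.12774248,  0.        ,  0.        ,  0.        ,  0.        ]), 'R': array([[ 0.86241989,  0.505798  , -0.02000801],
       [ 0.34451458, -0.61546225, -0.70888357],
       [-0.37086607,  0.60446224, -0.70504167]]), 't': array([-559.42908684,  -22.42971051, 1222.41838002])}
top {'fx': 409.94740006354704, 'fy': 409.94740006354704, 'cx': 282.2299554274712, 'cy': 213.73825610179634, 'D': array([-0.08853864,  0.        ,  0.        ,  0.        ,  0.        ]), 'R': array([[ 0.00759123, -0.99989294,  0.01250902],
       [-0.99401862, -0.00890834, -0.10884676],
       [ 0.10894654, -0.01160792, -0.99397983]]), 't': array([121.10204678, 601.11791857, 900.93665271])}
```

View pics/scene0.png

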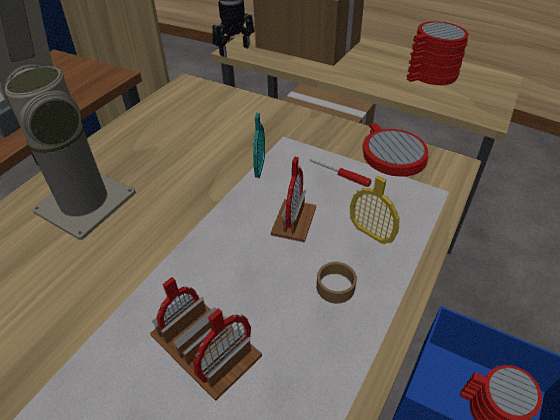

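View pics/top0.png

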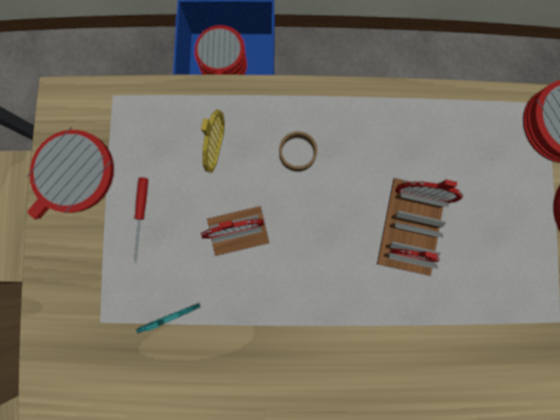

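The top view shows:
- The stand is at (238,230), with a red head in it.
- The rack is at (412,227). Its far slot holds a larger red head with its neck at (450,185), and its near slot holds a small one at (413,254).
- The middle slot at (418,224) is empty.

Things that could be mistaken for the fresh head (top-view pixels):
- red head in the stand (235,228): chosen as fresh
- red rack head, far slot (430,190): large, so it is the cooled head
- red rack head, near slot (413,254): small
- flat red head (70,170)
- red stack at the right edge (550,120)
- red heads in the bin (220,50)
- yellow (213,140)
- turquoise (168,318)

I'll check the choice in one close crop.

```bash
python3 - <<'E'
import cv2,numpy as np
t=cv2.imread("pics/top0.png");s=cv2.imread("pics/scene0.png")
def c(im,x,y,w,h): return cv2.resize(im[y:y+h,x:x+w],(400,300),interpolation=cv2.INTER_CUBIC)
cv2.imwrite("pics/crop0.png",np.vstack([np.hstack([c(t,190,190,100,75),c(t,350,170,133,110-10)]),np.hstack([c(s,240,145,133,100),c(s,130,270,160,130-10)])]))
E
```

```text
(no output)
```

View pics/crop0.png

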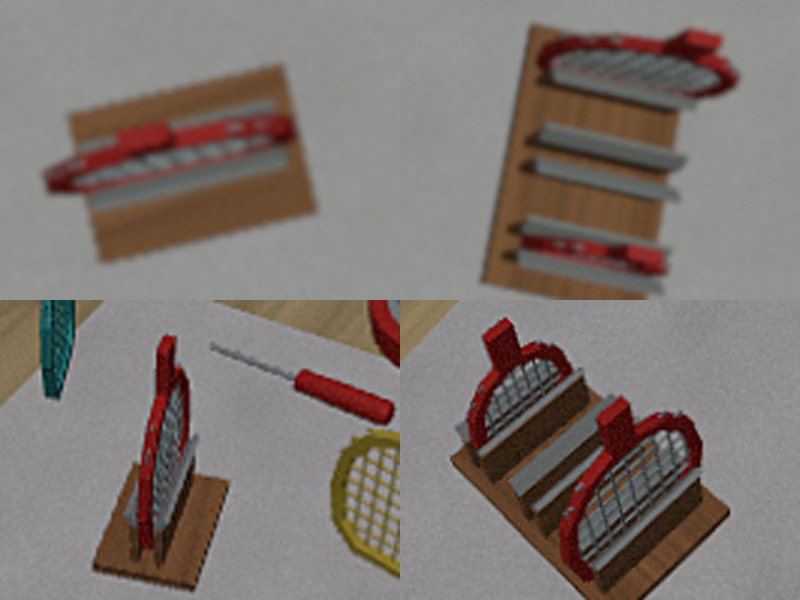

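The crop confirms it: fresh is the large red head in the stand, cooled is the larger head in the far slot, and small is in the near slot. Next I'll turn these pixels into positions.

```bash
cat > h.py <<'E'
import numpy as np,cv2
from bench import *
P={n:camera_params(n) for n in("scene","top")}
def ray(n,p):
    c=P[n];K=np.array([[c["fx"],0,c["cx"]],[0,c["fy"],c["cy"]],[0,0,1]])
    q=cv2.undistortPoints(np.array([[p]],float),K,c["D"])[0,0]
    return -c["R"].T@c["t"], c["R"].T@np.array([*q,1])
def onz(n,p,z):
    C,d=ray(n,p);return C+d*(z-C[2])/d[2]
def tri(ps,pt):
    C1,d1=ray("scene",ps);C2,d2=ray("top",pt)
    a=np.linalg.lstsq(np.c_[d1,-d2],C2-C1,rcond=None)[0]
    A,B=C1+a[0]*d1,C2+a[1]*d2
    return (A+B)/2,np.linalg.norm(A-B)
def proj(n,X):
    c=P[n];K=np.array([[c["fx"],0,c["cx"]],[0,c["fy"],c["cy"]],[0,0,1]])
    return cv2.projectPoints(np.array([X],float),cv2.Rodrigues(c["R"])[0],c["t"],K,c["D"])[0][0,0]
E
cat > a.py <<'E'
from h import *
np.set_printoptions(precision=1,suppress=True)
for n in P: print(n,"C",-P[n]["R"].T@P[n]["t"])
S=lambda x,y:(190+x/4,190+y/4); K=lambda x,y:(350+(x-400)/3.0075,170+y/3)
Q=lambda x,y:(240+x/3.0075,145+(y-300)/3); W=lambda x,y:(130+(x-400)/2.5,270+(y-300)/2.5)
def edges(c): 
    for i in range(len(c)-1):
        d=c[i+1]-c[i];print("  ",c[i],"len",np.linalg.norm(d),"ang",np.degrees(np.arctan2(d[1],d[0])))
print("stand top");c=[onz("top",S(*p),12) for p in[(70,115),(282,67),(316,212),(100,262),(70,115)]];edges(c);print(np.mean(c[:4],0))
print("stand scene");c=[onz("scene",Q(*p),12) for p in[(93,570),(197,590),(230,483)]];edges(c);print((c[0]+c[2])/2)
print("rack top");c=[onz("top",K(*p),12) for p in[(530,25),(483,282),(645,298)]];edges(c)
print("rack scene");c=[onz("scene",W(*p),12) for p in[(452,460),(620,615),(730,513)]];edges(c);print((c[0]+c[2])/2)
print("lips top z70");
for a,b in [((540,128),(686,160)),((530,160),(680,195)),((550,75),(697,105)),((523,220),(665,252)),((515,260),(660,290))]:
    edges([onz("top",K(*a),70),onz("top",K(*b),70),onz("top",K(*a),70)][:2]);print((onz("top",K(*a),70)+onz("top",K(*b),70))/2)
print("stand lips");
for a,b in [((80,140),(277,102)),((92,207),(288,163))]:
    edges([onz("top",S(*a),70),onz("top",S(*b),70)]);print((onz("top",S(*a),70)+onz("top",S(*b),70))/2)
print("tab fresh",tri(Q(167,338),S(145,127)),onz("top",S(145,127),203))
print("tab cooled",tri(W(616,402),K(700,38)),onz("top",K(697,40),203))
print("tab small",tri(W(498,325),K(650,252)))
# red masks bboxes
for n,f in(("top","pics/top0.png"),("scene","pics/scene0.png")):
    h=cv2.cvtColor(cv2.imread(f),cv2.COLOR_BGR2HSV)
    m=(((h[...,0]<8)|(h[...,0]>172))&(h[...,1]>140)&(h[...,2]>60)).astype(np.uint8)
    k=cv2.connectedComponentsWithStats(m)[2]
    print(n,k[1:][k[1:,4]>40].tolist())
E
python3 a.py
```

```text
scene C [ 943.5 -469.8  834.8]
top C [498.4 136.9 959.4]
stand top
   [589.  299.4  12. ] len 126.25223680078457 ang -76.63380095245651
   [618.2 176.6  12. ] len 86.6216409290861 ang -166.165369794145
   [534.1 155.8  12. ] len 127.59982051791538 ang 103.55859752606422
   [504.2 279.9  12. ] len 87.04956674645085 ang 12.945816196850135
[561.4 227.9  12. ]
stand scene
   [543.3 147.5  12. ] len 89.74674397949693 ang 14.973174141257386
   [630.  170.7  12. ] len 131.1985678078612 ang 104.75919819443604
[569.9 222.5  12. ]
rack top
   [ 689.2 -136.9   12. ] len 206.07773438366277 ang 168.50845215000047
   [487.2 -95.8  12. ] len 128.09588088106707 ang -95.50477753136937
rack scene
   [ 466. -222.   12.] len 205.26855599796772 ang -10.038882692825705
   [ 668.1 -257.7   12. ] len 118.79876317216096 ang 76.38791317281664
[ 581.  -182.1   12. ]
lips top z70
   [ 600.6 -125.7   70. ] len 111.88363667796334 ang -101.77317220070363
[ 589.2 -180.5   70. ]
   [ 576.9 -117.8   70. ] len 114.8385453987141 ang -102.62311522569844
[ 564.3 -173.8   70. ]
   [ 640.1 -134.2   70. ] len 113.0212025408
[... 450 characters left out ...]
, 231.2, 210.3]), np.float64(1.6215229047455542)) [565.5 231.7 203. ]
tab cooled (array([ 644.5, -189.9,  205.5]), np.float64(2.4800866235690937)) [ 642.7 -189.8  203. ]
tab small (array([ 510.1, -165.5,  171.2]), np.float64(4.03933919215206))
top [[196, 25, 50, 50, 652], [524, 80, 36, 82, 1321], [30, 131, 36, 40, 168], [67, 130, 46, 82, 868], [28, 172, 41, 47, 514], [135, 178, 13, 41, 347], [396, 180, 66, 18, 262], [554, 187, 6, 43, 178], [203, 218, 61, 20, 267], [390, 249, 18, 7, 68], [410, 251, 27, 10, 140]]
scene [[407, 21, 62, 64, 2471], [363, 123, 65, 54, 1087], [286, 157, 12, 71, 271], [338, 168, 33, 18, 251], [157, 277, 42, 53, 458], [193, 309, 58, 74, 749], [460, 365, 82, 55, 1524]]
```

Consistency checks:
- Slot spacing is 70 mm. The cooled tab triangulates to (644,-190), against a predicted slot at (645,-191).
- The stand is at about (564,227) with yaw about 14°.
- The free slot is at about (577,-178) with rack yaw about -11.5°.

First I'll rise and turn.

Emit:
{"api": "servo_tool", "payload": {"motion": [[85,0,0,-15,0,0,0.149],[85,0,0,-15,0,0,0.149],[85,0,0,-15,0,0,0.149],[85,0,0,-15,0,0,0.149],[85,0,0,-15,0,0,0.149],[85,0,0,-15,0,0,0.149],[85,0,0,-15,0,0,0.149]], "force": 60}}

```text
time: 0.8
tool_pos: [156.9, 575.4, 330.6]
tcp_rot: [-179.5, 0.8, 104.3]
ft_force: [0.2, 0.2, -0.8]
finger_gap: 85.1
```

```bash
cat >> h.py <<'E'
from scipy.spatial.transform import Rotation as Ro
def togo(xyz,rpy):
    s=sense();R=Ro.from_euler("xyz",s["tcp_rot"],degrees=True);T=Ro.from_euler("xyz",rpy,degrees=True)
    print("t",round(s["time"],2),"tcp",s["tool_pos"].round(1),s["tcp_rot"].round(1),"F",s["ft_force"].round(1),"gap",round(s["finger_gap"],1))
    print("shift",R.inv().apply(np.array(xyz)-s["tool_pos"]).round(1),"rot",(R.inv()*T).as_rotvec().round(3))
E
python3 -c "
from h import *
togo([565,231,300],[180,0,104])"
```

```text
t 0.8 tcp [156.9 575.4 330.6] [-179.5    0.8  104.3] F [ 0.2  0.2 -0.8] gap 85.1
shift [-434.   310.7   33.6] rot [-0.009  0.014  0.005]
```

Emit:
{"api": "servo_tool", "payload": {"motion": [[85,-39,28,0,0,0,0],[85,-39,28,0,0,0,0],[85,-39,28,0,0,0,0],[85,-39,28,0,0,0,0],[85,-39,28,0,0,0,0],[85,-39,28,0,0,0,0],[85,-39,28,0,0,0,0],[85,-39,28,0,0,0,0],[85,-39,28,0,0,0,0],[85,-39,28,0,0,0,0]]}}

```text
time: 1.8
tool_pos: [529.7, 257.2, 330.6]
tcp_rot: [-179.3, 0.7, 104.5]
ft_force: [0.5, 0.5, -0.8]
finger_gap: 84.9
```

```bash
python3 -c "
from h import *
togo([565,231,260],[180,0,104])"
```

```text
t 1.8 tcp [529.7 257.2 330.6] [-179.3    0.7  104.5] F [ 0.5  0.5 -0.8] gap 84.9
shift [-33.3  28.6  70.6] rot [-0.013  0.012  0.008]
```

Emit:
{"api": "servo_tool", "payload": {"motion": [[85,-17,14,10,-0.013,0.012,0.008],[85,-16,14,20,0,0,0],[85,0,0,30,0,0,0],[85,0,0,0,0,0,0],[85,0,0,0,0,0,0]]}}

```text
time: 2.3
tool_pos: [570.4, 223.3, 266.9]
tcp_rot: [-179.9, 0.1, 103.4]
ft_force: [-0.6, 0.3, 0.6]
finger_gap: 84.8
```

```bash
python3 -c "
from h import *
togo([565,231,166],[180,0,104])
cv2.imwrite('pics/s1.png',np.hstack([cv2.resize(snapshot('scene')[70:270,200:400],(400,400)),cv2.resize(snapshot('top')[160:300,165:305],(400,400))]))"
```

```text
t 2.3 tcp [570.4 223.3 266.9] [-1.799e+02  1.000e-01  1.034e+02] F [-0.6  0.3  0.6] gap 84.8
shift [  8.9  -3.3 100.9] rot [-0.002  0.001 -0.01 ]
```

View pics/s1.png

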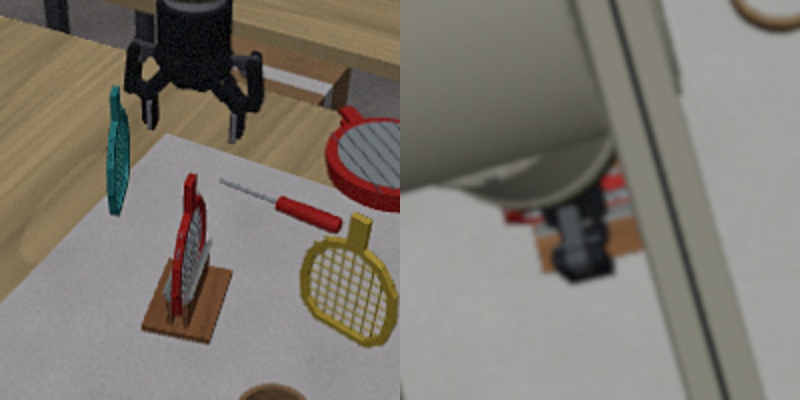

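The scene crop shows the jaws above the tab at (191,180) and straddling it, with the fingertips at (150,128) and (236,140). That matches the measurement, so I'll descend.

Emit:
{"api": "servo_tool", "payload": {"motion": [[85,5,-2,20,0,0,-0.01],[85,4,-1,25,0,0,0],[85,0,0,25,0,0,0],[85,0,0,25,0,0,0],[85,0,0,4,0,0,0],[85,0,0,0,0,0,0],[85,0,0,0,0,0,0]]}}

```text
time: 3.1
tool_pos: [569.5, 238.4, 180.6]
tcp_rot: [178.9, -0.0, 104.4]
ft_force: [0.1, 0.3, -0.0]
finger_gap: 84.9
```

```bash
python3 -c "
from h import *
togo([565,231,166],[180,0,104])
cv2.imwrite('pics/s2.png',cv2.resize(snapshot('scene')[130:250,240:360],(600,600),interpolation=2))"
```

```text
t 3.1 tcp [569.5 238.4 180.6] [178.9  -0.  104.4] F [ 0.1  0.3 -0. ] gap 84.9
shift [-6.  -6.5 14.5] rot [ 0.018 -0.001  0.008]
```

View pics/s2.png

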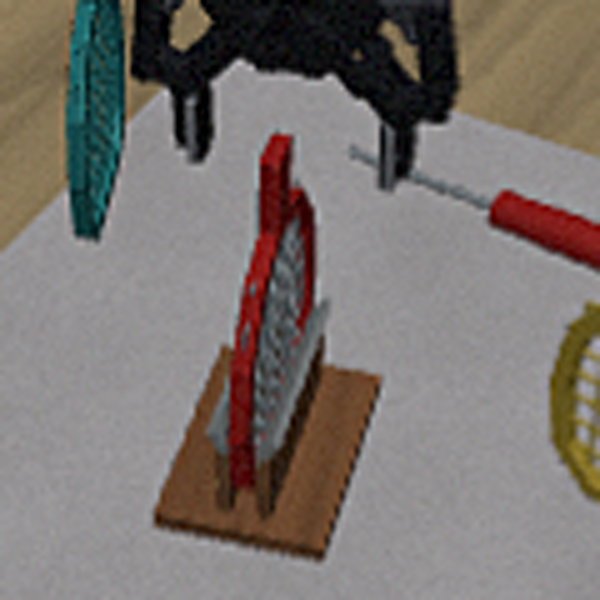

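The crop shows the fingertips at (195,155) and (388,185), with their midpoint within a few mm of the tab at (277,165). I'll correct that remainder, finish the descent and close.

Emit:
{"api": "servo_tool", "payload": {"motion": [[85,-6,-6,7,0.018,0,0],[85,0,0,7,0,0,0],[85,0,0,0,0,0,0],[85,0,0,0,0,0,0]]}}

```text
time: 3.55
tool_pos: [567.3, 230.9, 169.8]
tcp_rot: [179.7, -0.0, 104.4]
ft_force: [-0.2, 0.6, 0.0]
finger_gap: 84.8
```

```bash
python3 -c "
from h import *
togo([565,231,166],[180,0,104]);print(sense()['qd'].round(2))"
```

```text
t 3.55 tcp [567.3 230.9 169.8] [179.7  -0.  104.4] F [-0.2  0.6  0. ] gap 84.8
shift [ 0.7 -2.2  3.8] rot [ 0.005 -0.001  0.007]
[-0.22  0.24  0.42  0.1  -0.19 -0.09]
```

Emit:
{"api": "servo_tool", "payload": {"motion": [[85,0,-2,3,0,0,0],[40,0,0,0,0,0,0],[20,0,0,0,0,0,0],[5,0,0,0,0,0,0],[5,0,0,0,0,0,0],[5,0,0,0,0,0,0],[5,0,0,0,0,0,0],[5,0,0,0,0,0,0],[5,0,0,0,0,0,0],[5,0,0,0,0,0,0]], "force": 60}}

```text
time: 4.55
tool_pos: [564.3, 230.1, 166.6]
tcp_rot: [179.8, -0.0, 104.4]
ft_force: [-1.5, -1.0, 1.1]
finger_gap: 9.7
```

```bash
python3 -c "
from h import *
togo([565,231,166],[180,0,104]);
cv2.imwrite('pics/s3.png',cv2.resize(snapshot('scene')[130:250,240:360],(600,600),interpolation=2))"
```

```text
t 4.55 tcp [564.3 230.1 166.6] [179.8  -0.  104.4] F [-1.5 -1.   1.1] gap 9.7
shift [0.7 0.9 0.6] rot [ 0.003 -0.001  0.007]
```

The jaws closed at 9.7 mm, which is the tab's thickness, with small side forces. I'll lift.

Emit:
{"api": "servo_tool", "payload": {"motion": [[5,0,0,-8,0,0,0],[5,0,0,-15,0,0,0],[5,0,0,-20,0,0,0],[5,0,0,-25,0,0,0],[5,0,0,-25,0,0,0],[5,0,0,-25,0,0,0],[5,0,0,-20,0,0,0],[5,0,0,0,0,0,0],[5,0,0,0,0,0,0]]}}

```text
time: 5.5
tool_pos: [565.3, 230.3, 318.0]
tcp_rot: [179.3, -0.1, 104.5]
ft_force: [0.1, 0.6, -2.3]
finger_gap: 9.1
```

```bash
python3 -c "
from h import *
togo([577,-178,300],[180,0,78.5]);
cv2.imwrite('pics/s4.png',cv2.resize(snapshot('scene')[50:250,200:400],(600,600),interpolation=2))"
```

```text
t 5.5 tcp [565.3 230.3 318. ] [ 1.793e+02 -1.000e-01  1.045e+02] F [ 0.1  0.6 -2.3] gap 9.1
shift [-398.4  -90.8   16.6] rot [ 0.011 -0.004  0.453]
```

View pics/s4.png

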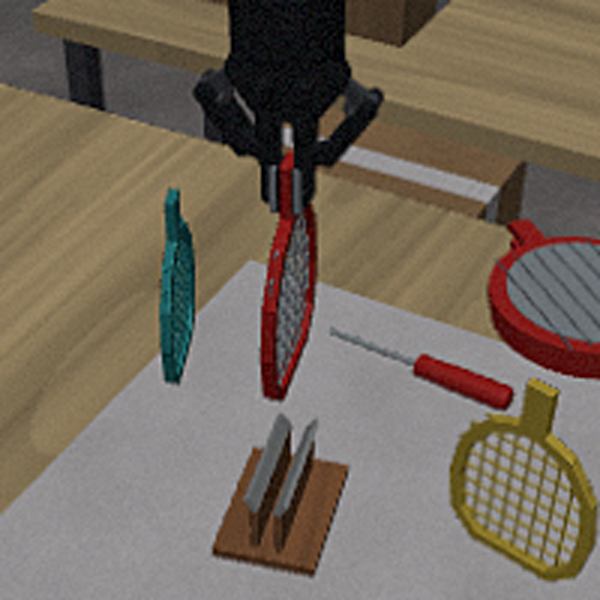

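The fresh head hangs upright in the jaws, clear of the stand. Next I'll turn it and carry it across.

Emit:
{"api": "servo_tool", "payload": {"motion": [[5,0,0,0,0,0,0.11],[5,0,0,0,0,0,0.11],[5,0,0,0,0,0,0.11],[5,0,0,0,0,0,0.11],[5,0,0,0,0,0,0],[5,0,0,0,0,0,0]]}}

```text
time: 6.15
tool_pos: [562.5, 229.5, 309.0]
tcp_rot: [-180.0, -0.0, 78.5]
ft_force: [-0.3, 0.7, -1.1]
finger_gap: 9.2
```

Emit:
{"api": "servo_tool", "payload": {"motion": [[5,-30,7,0,0,0,0],[5,-40,9,0,0,0,0],[5,-40,9,0,0,0,0],[5,-40,9,0,0,0,0],[5,-40,9,0,0,0,0],[5,-40,9,0,0,0,0],[5,-40,9,0,0,0,0],[5,-40,9,0,0,0,0],[5,-30,7,0,0,0,0],[5,0,0,0,0,0,0]]}}

```text
time: 7.15
tool_pos: [572.6, -130.4, 301.2]
tcp_rot: [-179.5, 0.1, 80.6]
ft_force: [-0.3, 0.1, -0.5]
finger_gap: 9.3
```

```bash
python3 -c "
from h import *
togo([577,-178,300],[180,0,78.5])"
```

```text
t 7.15 tcp [ 572.6 -130.4  301.2] [-1.795e+02  1.000e-01  8.060e+01] F [-0.3  0.1 -0.5] gap 9.3
shift [-46.3  12.1   1.2] rot [-0.009  0.001  0.037]
```

Emit:
{"api": "servo_tool", "payload": {"motion": [[5,-16,4,0,0,0,0.03],[5,-16,4,0,0,0,0],[5,-14,4,0,0,0,0],[5,0,0,0,0,0,0],[5,0,0,0,0,0,0]]}}

```text
time: 7.65
tool_pos: [575.8, -179.1, 299.2]
tcp_rot: [-179.3, -0.0, 79.4]
ft_force: [0.2, 0.2, -1.2]
finger_gap: 9.7
```

```bash
python3 -c "
from h import *
togo([577,-178,230],[180,0,78.5])
print(proj('scene',[577,-178,70]),proj('scene',[577,-178,12]))
cv2.imwrite('pics/s5.png',np.hstack([cv2.resize(snapshot('scene')[180:400,110:310],(400,440),interpolation=2),cv2.resize(snapshot('top')[150:300,345:495],(400,440),interpolation=2)]))"
```

```text
t 7.65 tcp [ 575.8 -179.1  299.2] [-179.3   -0.    79.4] F [ 0.2  0.2 -1.2] gap 9.7
shift [ 1.2  1.8 69.2] rot [-0.012 -0.001  0.015]
[200.25082353 328.20025967] [204.50023842 342.22702361]
```

View pics/s5.png

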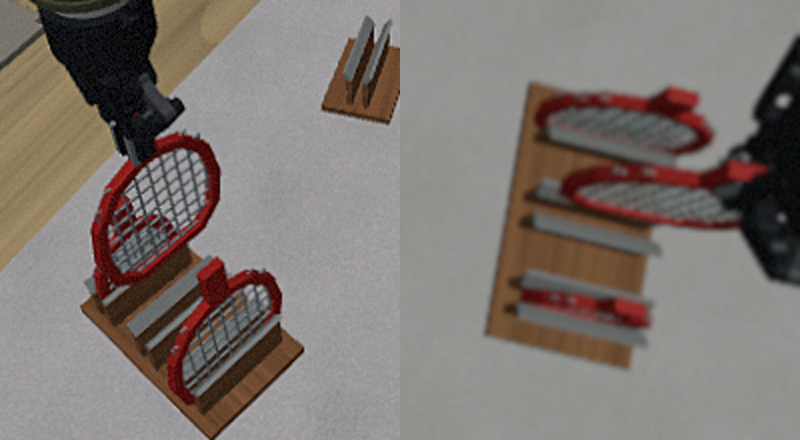

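The scene crop shows the fresh head upright above the middle slot, parallel to the lips, with both neighbours clear. I'll descend to the mouth.

Emit:
{"api": "servo_tool", "payload": {"motion": [[5,1,2,15,-0.012,0,0.015],[5,0,0,20,0,0,0],[5,0,0,20,0,0,0],[5,0,0,8,0,0,0],[5,0,0,0,0,0,0],[5,0,0,0,0,0,0]]}}

```text
time: 8.35
tool_pos: [579.5, -174.1, 237.1]
tcp_rot: [179.7, -0.1, 78.9]
ft_force: [-0.4, -0.0, 0.1]
finger_gap: 9.1
```

```bash
python3 -c "
from h import *
togo([577,-178,167],[180,0,78.5])
cv2.imwrite('pics/s6.png',cv2.resize(snapshot('scene')[260:400,130:270],(600,600),interpolation=2))"
```

```text
t 8.35 tcp [ 579.5 -174.1  237.1] [ 1.797e+02 -1.000e-01  7.890e+01] F [-0.4 -0.   0.1] gap 9.1
shift [-4.4 -2.  70.1] rot [ 0.005 -0.001  0.006]
```

View pics/s6.png

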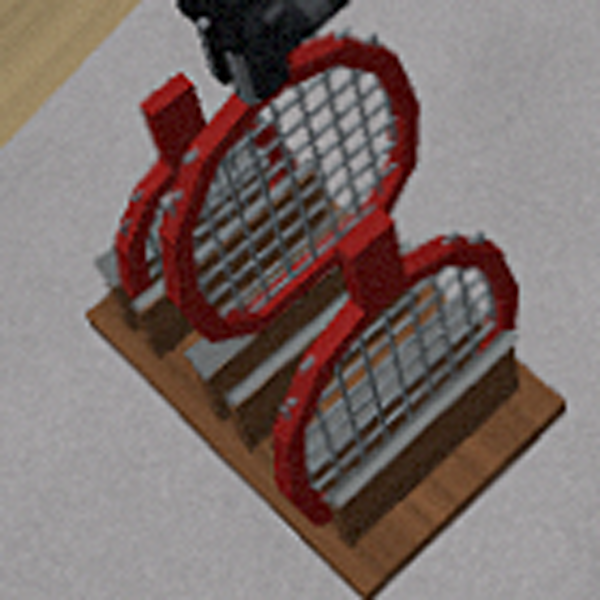

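The crop shows the foot just above the middle slot's lips, whose near ends are at (205,355) and (235,398). I'll check the alignment numerically before inserting.

```bash
python3 -c "
from h import *
u=np.array([.2,.98,0]);x=np.array([.98,-.2,0]);c=np.array([577,-178,0])
f=lambda X:((proj('scene',X)-[130,260])*600/140).round(0)
for s in(-15,15): print('lip',f(c-55*u+s*x+[0,0,70]))
C=lambda px,py:(130+px*140/600,260+py*140/600)
a,b=onz('scene',C(205,355),70),onz('scene',C(235,398),70)
print('lip meas',a,b,(a+b)/2,'expected',c-55*u)
t=np.array([577.5,-176,0])
for e in(-40,40):print('foot pred',f(np.array([579.5,-174,0])+e*u+[-.98*5,1,82]),f(np.array([579.5,-174,0])+e*u+[4.9,-1,82]))
"
```

```text
lip [189. 352.]
lip [232. 392.]
lip meas [ 558.62117443 -226.47310925   70.        ] [ 583.74022632 -236.24446148   70.        ] [ 571.18070037 -231.35878537   70.        ] expected [ 566.  -231.9    0. ]
foot pred [233. 326.] [248. 339.]
foot pred [363. 213.] [378. 225.]
```

The lips measure about 3–5 mm farther in x than the top view gave. I'll aim at x≈579, which stays within the ±10 mm the mouth allows, and watch the side force going in.

Emit:
{"api": "servo_tool", "payload": {"motion": [[5,-3,0,8,0.005,0,0.006],[5,0,0,8,0,0,0],[5,0,0,6,0,0,0],[5,0,0,5,0,0,0],[5,0,0,0,0,0,0]]}}

```text
time: 8.9
tool_pos: [579.3, -177.9, 211.9]
tcp_rot: [179.9, 0.0, 78.5]
ft_force: [-3.3, 1.1, 1.4]
finger_gap: 9.0
```

```bash
python3 -c "
from h import *
togo([579,-178,167],[180,0,78.5])"
```

```text
t 8.9 tcp [ 579.3 -177.9  211.9] [179.9   0.   78.5] F [-3.3  1.1  1.4] gap 9.0
shift [-0.1 -0.4 44.9] rot [ 0.002  0.    -0.   ]
```

Emit:
{"api": "servo_tool", "payload": {"motion": [[5,0,-1.5,3,0,0,0],[5,0,0,5,0,0,0],[5,0,0,5,0,0,0],[5,0,0,0,0,0,0]]}}

```text
time: 9.3
tool_pos: [577.4, -177.6, 196.5]
tcp_rot: [180.0, -0.0, 78.5]
ft_force: [-0.5, -0.5, -1.0]
finger_gap: 9.0
```

```bash
python3 -c "
from h import *
togo([578,-178,167],[180,0,78.5])"
```

```text
t 9.3 tcp [ 577.4 -177.6  196.5] [180.   -0.   78.5] F [-0.5 -0.5 -1. ] gap 9.0
shift [-0.3  0.7 29.5] rot [ 0.001 -0.    -0.001]
```

The side force is gone. I'll continue down.

Emit:
{"api": "servo_tool", "payload": {"motion": [[5,0,0,6,0,0,0],[5,0,0,7,0,0,0],[5,0,0,7,0,0,0],[5,0,0,6,0,0,0],[5,0,0,0,0,0,0]]}}

```text
time: 9.8
tool_pos: [577.1, -177.4, 167.1]
tcp_rot: [-180.0, -0.0, 78.5]
ft_force: [0.1, 0.3, -1.7]
finger_gap: 10.0
```

```bash
python3 -c "
from h import *
togo([577.4,-178,166],[180,0,78.5])"
```

```text
t 9.8 tcp [ 577.1 -177.4  167.1] [-180.    -0.    78.5] F [ 0.1  0.3 -1.7] gap 10.0
shift [-0.5  0.4  1.1] rot [-0.    -0.    -0.001]
```

Nearly home. I'll press down in small steps until contact.

Emit:
{"api": "servo_tool", "payload": {"motion": [[5,0,0,1.5,0,0,0],[5,0,0,1.5,0,0,0],[5,0,0,0,0,0,0]]}}

```text
time: 10.1
tool_pos: [578.1, -177.8, 167.0]
tcp_rot: [179.9, 0.0, 78.5]
ft_force: [-2.0, 0.4, -3.0]
finger_gap: 9.3
```

Emit:
{"api": "servo_tool", "payload": {"motion": [[5,0,0,2,0,0,0],[5,0,0,2,0,0,0]]}}

```text
time: 10.3
tool_pos: [578.9, -178.0, 166.6]
tcp_rot: [179.7, 0.0, 78.4]
ft_force: [-7.9, 2.7, 14.5]
finger_gap: 9.4
```

Contact gives 14 N upward at TCP z 166.6, the same height at which I took the head from the stand, so it is seated. I'll let go with a small opening.

Emit:
{"api": "servo_tool", "payload": {"motion": [[30,0,0,0,0,0,0],[30,0,0,0,0,0,0],[30,0,0,0,0,0,0],[30,0,0,0,0,0,0],[30,0,0,-10,0,0,0],[30,0,0,-20,0,0,0],[30,0,0,-30,0,0,0],[30,0,0,-40,0,0,0],[30,0,0,-10,0,0,0],[30,0,0,0,0,0,0]]}}

```text
time: 11.3
tool_pos: [578.6, -177.9, 282.9]
tcp_rot: [179.6, 0.0, 78.5]
ft_force: [-0.2, 0.7, -0.2]
finger_gap: 29.7
```

```bash
python3 -c "
from h import *
togo([645,-191,270],[180,0,78.5])
cv2.imwrite('pics/s7.png',np.hstack([cv2.resize(snapshot('scene')[230:400,120:290],(400,400),interpolation=2),cv2.resize(snapshot('top')[160:290,350:480],(400,400),interpolation=2)]))"
```

```text
t 11.3 tcp [ 578.6 -177.9  282.9] [179.6   0.   78.5] F [-0.2  0.7 -0.2] gap 29.7
shift [ 0.4 67.6 13.4] rot [ 0.007  0.001 -0.001]
```

View pics/s7.png

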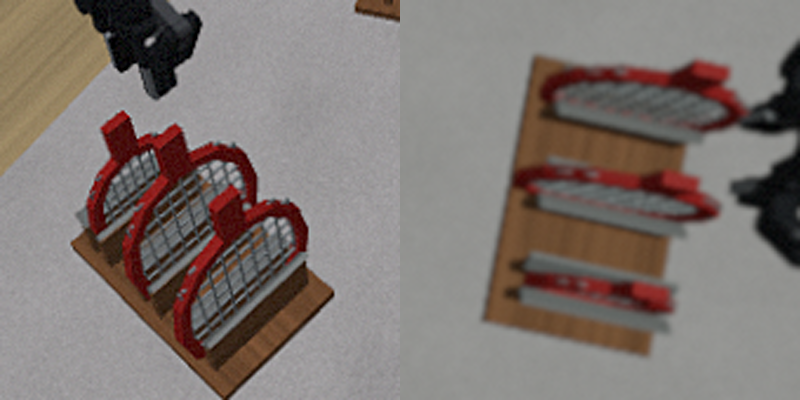

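The fresh head is seated in the middle slot and released, with the fingers clear. I'll check its centring along the slot and locate the cooled tab precisely.

```bash
python3 -c "
from h import *
K=lambda x,y:(350+(x-400)/3.077,160+y/3.077);S=lambda x,y:(120+x/2.353,230+y/2.353)
u=np.array([.2,.98]);x=np.array([.98,-.2]);c=np.array([577.5,-178])
def r(n,p): d=p[:2]-c;print(n,p.round(1),'along',(d@u).round(1),'across',(d@x).round(1))
r('fresh L',onz('top',K(513,176),85));r('fresh R',onz('top',K(719,210),85))
r('fresh tabtop',onz('top',K(672,180),203))
r('cool L',onz('top',K(542,85),85));r('cool R',onz('top',K(747,110),85))
r('cool tabtop',onz('top',K(707,72),203))
for n,a,b in(('fresh tab',(172,133),(672,180)),('cool tab',(225,193),(707,72)),('small',(114,120),(650,290))):
    p,e=tri(S(*a),K(*b));r(n,p);print(p[2].round(1),e.round(1))
print('slot ends middle/cool/small (top z70)')
for a,b in(((530,205),(685,235)),((553,105),(700,140)),((523,258),(673,298)),((518,293),(668,328))): r('near',onz('top',K(*b),70));r('far',onz('top',K(*a),70))
r('rack corner',onz('top',K(535,57),12));r('rack corner',onz('top',K(485,320),12));r('rack corner',onz('top',K(648,354),12))
"
```

```text
fresh L [588.8 -99.4  85. ] along 79.2 across -4.6
fresh R [ 565.8 -248.    85. ] along -71.0 across 2.5
fresh tabtop [ 575.  -166.8  203. ] along 10.4 across -4.7
cool L [ 653.9 -121.8   85. ] along 70.4 across 63.6
cool R [ 637.8 -271.8   85. ] along -79.8 across 77.9
cool tabtop [ 642.6 -191.8  203. ] along -0.5 across 66.5
fresh tab [ 576.2 -167.4  199.6] along 10.1 across -3.4
199.6 2.3
cool tab [ 643.5 -191.2  202.7] along 0.2 across 67.3
202.7 2.2
small [ 508.5 -164.8  166. ] along -0.9 across -70.3
166.0 0.8
slot ends middle/cool/small (top z70)
near [ 548.8 -228.6   70. ] along -55.4 across -18.0
far [ 569.6 -115.4   70. ] along 59.8 across -20.2
near [ 617.7 -242.3   70. ] along -54.9 across 52.3
far [ 642.1 -133.9   70. ] along 56.1 across 54.5
near [ 503.6 -218.4   70. ] along -54.4 across -64.3
far [ 531.8 -109.6   70. ] along 57.9 across -58.5
near [ 482.3 -214.2   70. ] along -54.5 across -86.0
far [ 507.  -105.6   70. ] along 56.8 across -83.6
rack corner [ 688.7 -138.5   12. ] along 61.0 across 101.1
rack corner [487.2 -95.9  12. ] along 62.4 across -104.9
rack corner [ 461.7 -221.    12. ] along -65.3 across -104.9
```

The fresh tab sits about 9 mm off centre along the slot, because I gripped it off its centre line. There is plenty of time, so I'll re-grip it on the tab's centre and slide it back.

Emit:
{"api": "servo_tool", "payload": {"motion": [[30,5,-1,10,0.007,0,0],[30,4,-1,25,0,0,0],[30,0,0,25,0,0,0],[30,0,0,25,0,0,0],[30,0,0,15,0,0,0],[30,0,0,0,0,0,0],[30,0,0,0,0,0,0]]}}

```text
time: 12.1
tool_pos: [571.6, -163.9, 163.9]
tcp_rot: [-178.8, -0.2, 78.5]
ft_force: [-1.4, -0.3, 0.1]
finger_gap: 30.3
```

```bash
python3 -c "
from h import *
togo([578,-168,167],[180,0,78.5])"
```

```text
t 12.1 tcp [ 571.6 -163.9  163.9] [-178.8   -0.2   78.5] F [-1.4 -0.3  0.1] gap 30.3
shift [-2.7  7.  -3.2] rot [-0.021 -0.003 -0.   ]
```

Emit:
{"api": "servo_tool", "payload": {"motion": [[30,-2,6,-3,-0.02,0,0],[30,0,0,0,0,0,0],[30,0,0,0,0,0,0]]}}

```text
time: 12.4
tool_pos: [579.1, -167.9, 169.9]
tcp_rot: [179.7, -0.1, 78.5]
ft_force: [0.6, 0.0, 0.1]
finger_gap: 30.2
```

```bash
python3 -c "
from h import *
togo([578,-168,167],[180,0,78.5])"
```

```text
t 12.4 tcp [ 579.1 -167.9  169.9] [ 1.797e+02 -1.000e-01  7.850e+01] F [0.6 0.  0.1] gap 30.2
shift [-0.3 -1.1  2.8] rot [ 0.005 -0.002 -0.   ]
```

Emit:
{"api": "servo_tool", "payload": {"motion": [[5,0,-1,0,0.005,0,0],[5,0,0,0,0,0,0],[5,0,0,0,0,0,0],[5,0,0,0,0,0,0],[5,0,0,0,0,0,0]]}}

```text
time: 12.9
tool_pos: [578.8, -168.1, 171.9]
tcp_rot: [179.9, -0.1, 78.5]
ft_force: [0.1, 0.5, -1.9]
finger_gap: 9.0
```

Emit:
{"api": "servo_tool", "payload": {"motion": [[5,0,0,-3,0,0,0],[5,0,0,-3,0,0,0],[5,-3,0,0,0,0,0],[5,-3,0,0,0,0,0],[5,-3,0,0,0,0,0],[5,0,0,0,0,0,0]]}}

```text
time: 13.5
tool_pos: [576.8, -177.8, 178.3]
tcp_rot: [179.9, -0.1, 78.5]
ft_force: [0.5, -0.2, -0.6]
finger_gap: 8.9
```

```bash
python3 -c "
from h import *
togo([577.5,-178,169],[180,0,78.5])"
```

```text
t 13.5 tcp [ 576.8 -177.8  178.3] [ 1.799e+02 -1.000e-01  7.850e+01] F [ 0.5 -0.2 -0.6] gap 8.9
shift [-0.1  0.7  9.3] rot [ 0.002 -0.002 -0.001]
```

Now I'll lower and press home.

Emit:
{"api": "servo_tool", "payload": {"motion": [[5,0,0,4,0,0,0],[5,0,0,4,0,0,0],[5,0,0,2,0,0,0],[5,0,0,2,0,0,0],[5,0,0,2,0,0,0]]}}

```text
time: 14.0
tool_pos: [578.5, -178.5, 171.5]
tcp_rot: [179.5, -0.0, 78.4]
ft_force: [-7.0, 2.2, 15.1]
finger_gap: 8.8
```

The upward force is 15 N at the same height as the grip, so the head is home. I'll release and rise.

Emit:
{"api": "servo_tool", "payload": {"motion": [[30,0,0,0,0,0,0],[30,0,0,0,0,0,0],[30,0,0,0,0,0,0],[30,0,0,-10,0,0,0],[30,0,0,-20,0,0,0],[30,0,0,-30,0,0,0],[30,0,0,-30,0,0,0],[30,0,0,0,0,0,0],[30,0,0,0,0,0,0]]}}

```text
time: 14.9
tool_pos: [577.4, -177.8, 265.2]
tcp_rot: [179.6, -0.1, 78.5]
ft_force: [-0.8, 0.4, -0.3]
finger_gap: 29.9
```

```bash
python3 -c "
from h import *
togo([645,-191.5,250],[180,0,78.5])
t=snapshot('top');cv2.imwrite('pics/s8.png',np.hstack([cv2.resize(snapshot('scene')[230:400,120:290],(400,400),interpolation=2),cv2.resize(t[160:290,350:480],(400,400),interpolation=2)]))"
```

```text
t 14.9 tcp [ 577.4 -177.8  265.2] [ 1.796e+02 -1.000e-01  7.850e+01] F [-0.8  0.4 -0.3] gap 29.9
shift [ 0.1 68.9 15.7] rot [ 0.007 -0.001 -0.001]
```

View pics/s8.png

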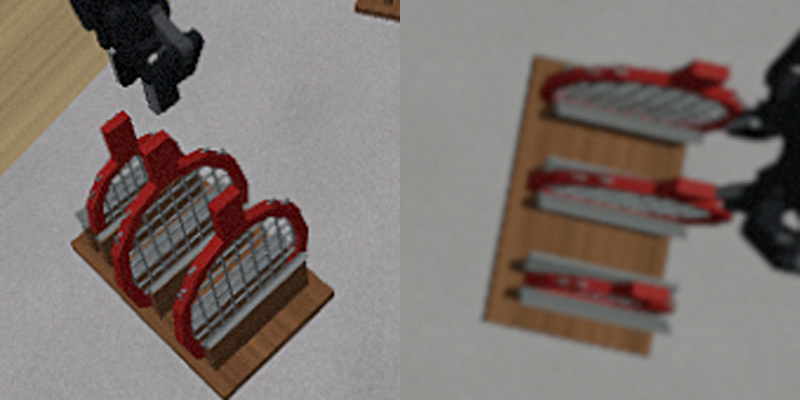

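The fresh head is now level with its neighbours along the slot, so it is centred. I'll move over the cooled tab at about (644,-191), staying above all the necks.

Emit:
{"api": "servo_tool", "payload": {"motion": [[30,0,20,0,0.007,0,0],[30,0,25,0,0,0,0],[30,0,20,0,0,0,0],[30,0,0,0,0,0,0],[30,0,0,0,0,0,0]]}}

```text
time: 15.5
tool_pos: [639.8, -190.1, 257.8]
tcp_rot: [-179.4, -0.2, 78.5]
ft_force: [0.2, 0.1, 0.6]
finger_gap: 29.5
```

```bash
python3 -c "
from h import *
togo([644,-191.5,225],[180,0,78.5])"
```

```text
t 15.5 tcp [ 639.8 -190.1  257.8] [-179.4   -0.2   78.5] F [0.2 0.1 0.6] gap 29.5
shift [-0.6  4.7 32.8] rot [-0.011 -0.003 -0.001]
```

Emit:
{"api": "servo_tool", "payload": {"motion": [[30,0,4,10,-0.01,-0.003,0],[30,0,0,12,0,0,0],[30,0,0,8,0,0,0],[30,0,0,0,0,0,0],[30,0,0,0,0,0,0]]}}

```text
time: 16.0
tool_pos: [640.6, -190.1, 222.8]
tcp_rot: [-179.7, 0.0, 78.4]
ft_force: [-0.1, -1.3, -0.3]
finger_gap: 29.7
```

```bash
python3 -c "
from h import *
togo([644,-191.5,168],[180,0,78.5])"
```

```text
t 16.0 tcp [ 640.6 -190.1  222.8] [-179.7    0.    78.4] F [-0.1 -1.3 -0.3] gap 29.7
shift [-0.7  3.8 54.8] rot [-0.005  0.    -0.001]
```

Emit:
{"api": "servo_tool", "payload": {"motion": [[36,0,4,0,-0.005,0,0],[36,0,0,0,0,0,0],[36,0,0,10,0,0,0],[36,0,0,12,0,0,0],[36,0,0,12,0,0,0],[36,0,0,12,0,0,0],[36,0,0,6,0,0,0],[36,0,0,0,0,0,0],[36,0,0,0,0,0,0]]}}

```text
time: 16.9
tool_pos: [644.6, -190.9, 165.6]
tcp_rot: [180.0, -0.0, 78.4]
ft_force: [0.6, 1.0, 0.0]
finger_gap: 35.7
```

```bash
python3 -c "
from h import *
togo([644,-191.5,168],[180,0,78.5])"
```

```text
t 16.9 tcp [ 644.6 -190.9  165.6] [180.   -0.   78.4] F [0.6 1.  0. ] gap 35.7
shift [-0.7 -0.4 -2.4] rot [ 0.    -0.    -0.001]
```

Emit:
{"api": "servo_tool", "payload": {"motion": [[5,0,0,-2,0,0,0],[5,0,0,0,0,0,0],[5,0,0,0,0,0,0],[5,0,0,0,0,0,0],[5,0,0,0,0,0,0],[5,0,0,0,0,0,0]], "force": 80}}

```text
time: 17.5
tool_pos: [645.5, -191.2, 170.0]
tcp_rot: [179.8, 0.0, 78.4]
ft_force: [0.3, 0.2, -0.6]
finger_gap: 8.8
```

Emit:
{"api": "servo_tool", "payload": {"motion": [[5,0,0,-6,0,0,0],[5,0,0,-10,0,0,0],[5,0,0,-12,0,0,0],[5,0,0,-15,0,0,0],[5,0,0,-15,0,0,0],[5,0,0,0,0,0,0]]}}

```text
time: 18.1
tool_pos: [646.0, -191.5, 235.2]
tcp_rot: [179.7, 0.0, 78.4]
ft_force: [-0.1, -1.1, 0.1]
finger_gap: 9.1
```

It's gripped (8.8 mm) and sliding out freely. I'll keep lifting well above everything.

Emit:
{"api": "servo_tool", "payload": {"motion": [[5,0,0,-20,0,0,0],[5,0,0,-25,0,0,0],[5,0,0,-25,0,0,0],[5,0,0,-25,0,0,0],[5,0,0,-25,0,0,0],[5,0,0,-25,0,0,0],[5,0,0,-25,0,0,0],[5,0,0,-20,0,0,0],[5,0,0,0,0,0,0]]}}

```text
time: 19.0
tool_pos: [644.2, -190.8, 433.5]
tcp_rot: [179.6, 0.1, 78.4]
ft_force: [1.0, -0.2, -0.7]
finger_gap: 9.2
```

```bash
python3 -c "
from h import *
togo([560,-60,430],[180,0,78.5])
R=Ro.from_euler('xyz',sense()['tcp_rot'],degrees=True)
for a in(.785,-.785): print(a,(R*Ro.from_rotvec([a,0,0])).apply([0,0,1]))"
```

```text
t 19.0 tcp [ 644.2 -190.8  433.5] [1.796e+02 1.000e-01 7.840e+01] F [ 1.  -0.2 -0.7] gap 9.2
shift [ 111.3 -108.7    2.7] rot [ 0.007  0.001 -0.001]
0.785 [-0.68809927  0.14001279 -0.7119802 ]
-0.785 [ 0.69687712 -0.14311763 -0.7027657 ]
```

Emit:
{"api": "servo_tool", "payload": {"motion": [[5,8,-8,-2,-0.09,0,0],[5,0,0,0,-0.1,0,0],[5,0,0,0,-0.1,0,0],[5,0,0,0,-0.1,0,0],[5,0,0,0,-0.1,0,0],[5,0,0,0,-0.1,0,0],[5,0,0,0,-0.1,0,0],[5,0,0,0,-0.09,0,0],[5,0,0,0,0,0,0],[5,0,0,0,0,0,0]]}}

```text
time: 20.0
tool_pos: [636.0, -180.6, 409.2]
tcp_rot: [134.8, -0.2, 78.3]
ft_force: [0.6, 0.3, 0.9]
finger_gap: 8.9
```

```bash
python3 -c "
from h import *
togo([620,-150,460],(Ro.from_euler('xyz',[180,0,78.5],degrees=True)*Ro.from_rotvec([-np.pi/4,0,0])).as_euler('xyz',degrees=True))
print(sense()['joint_pos'].round(1))
R=Ro.from_euler('xyz',sense()['tcp_rot'],degrees=True);print(R.apply([[1,0,0],[0,1,0],[0,0,1]]).round(3))"
```

```text
t 20.0 tcp [ 636.  -180.6  409.2] [134.8  -0.2  78.3] F [0.6 0.3 0.9] gap 8.9
shift [ 26.9  20.6 -51.3] rot [ 0.004  0.001 -0.005]
[-25.9 -25.1 107.3  12.5  54.1 -17.4]
[[ 0.203  0.979  0.003]
 [ 0.689 -0.146  0.71 ]
 [ 0.695 -0.142 -0.704]]
```

The tilt is 45°. I'll go a little higher, settle, and look.

Emit:
{"api": "servo_tool", "payload": {"motion": [[5,7,6,-13,0,0,0],[5,7,6,-13,0,0,0],[5,7,6,-13,0,0,0],[5,0,0,0,0,0,0],[5,0,0,0,0,0,0],[5,0,0,0,0,0,0],[5,0,0,0,0,0,0],[5,0,0,0,0,0,0]]}}

```text
time: 20.8
tool_pos: [627.3, -155.1, 459.4]
tcp_rot: [134.7, -0.1, 78.3]
ft_force: [-0.0, -0.3, -0.5]
finger_gap: 8.8
```

```bash
python3 -c "
from h import *
s=sense();R=Ro.from_euler('xyz',s['tcp_rot'],degrees=True)
print(s['tool_pos'],s['tcp_rot'],s['qd'].round(2),s['finger_gap'])
print('foot',s['tool_pos']+R.apply([0,0,153]),'normal tilt',np.degrees(np.arcsin(R.apply([0,1,0])[2])))
cv2.imwrite('pics/s9.png',cv2.resize(np.hstack([snapshot('scene')[90:410,60:370],snapshot('top')[100:420,270:560]]),(800,427)))"
```

```text
[ 627.25819051 -155.09871318  459.3788494 ] [ 1.34695881e+02 -1.20698058e-01  7.83262812e+01] [-0.07  0.29  0.4   0.    0.05 -0.05] 8.815726603905425
foot [ 733.81449206 -176.88301437  351.76751719] normal tilt 45.303990540756494
```

View pics/s9.png

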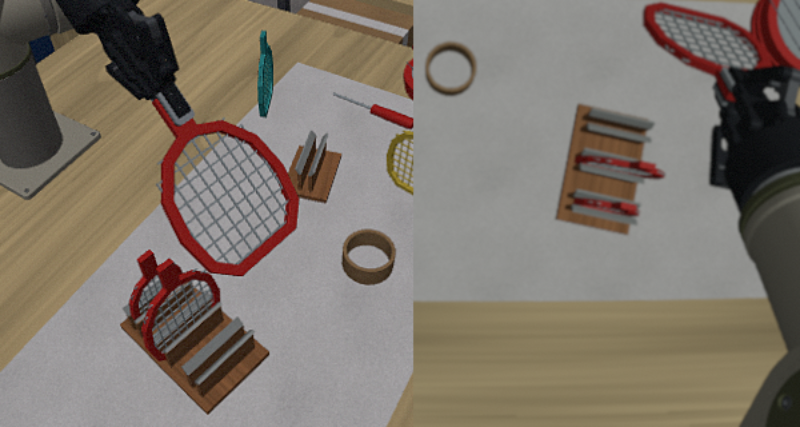

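The cooled head is held steadily at 45°, clear of the rack. The fresh head stands in the middle slot, and the small head, tape, screwdriver and the rest are where they were. I'll hand in.

```bash
python3 -c "
from bench import *
print(hand_in())"
```

```text
the job is handed in; nothing more can be done
None
```

The fresh head is in the middle slot and released, and the arm is holding the cooled head up at 45°. I handed the job in at about 21 s; no verdict was reported.

- **Fresh head:** It went in with a firm push of about 15 N at the bottom. A check showed it about 9 mm off centre along the slot, so I re-gripped it, slid it back and pressed it home again. The picture after that shows it in line with the heads beside it. I judged that by eye and did not measure the centring again.
- **Cooled head:** It slid out without resistance. From the arm's own pose, the face is tipped 45.3°, the foot edge is about 350 mm above the bench and the neck about 470 mm. The arm was practically still and the grip steady at 8.8 mm.
- **Other things:** In the last picture the small head is still in its slot, and the tape and screwdriver look undisturbed.
- **Disagreement:** The two cameras put the slot 3–5 mm apart across its width. I found the true line from the side force while inserting, which peaked at about 3 N.

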